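Sort two sleeves through the gauge chute

TASK

The two steel sleeves standing on the bench look alike, but one is too thick. Try each in the sloping gauge chute: lay it in the trough above the cross bar and let it slide down. The one that fits under the bar must run through into the wire-guarded catch tray; the one that comes to rest against the bar is to be taken out again and left in the round steel parts dish. Do not push the other things on the bench about.

Things in the scene. Friction and masses are not known exactly. Their poses are not given: they have to be found in the camera images.
- sleeve_a: steel sleeve (a turned tube, plain bright steel), 80 mm long, bore dark at both ends, standing upright on the bench at the start. Outside diameter either 32 or 36 mm: one of the two sleeves is 32, the other 36, and neither name nor place tells which. Origin at its centre (40 mm above the bench when it stands), z along its axis
- sleeve_b: steel sleeve (a turned tube, plain bright steel), 80 mm long, bore dark at both ends, standing upright on the bench at the start. Outside diameter either 32 or 36 mm: one of the two sleeves is 32, the other 36, and neither name nor place tells which. Origin at its centre (40 mm above the bench when it stands), z along its axis
- trough: steel V trough of the gauge chute: 20 x 20 mm angle, corner down (90 degree V, 28 mm wide, 14 mm deep), sloping 55 degrees down to the right (seen from the robot). Origin on the V's inner corner line under the bar's uphill face; x downhill along the line, y left, z square to the trough. It reaches from x = -105 to +40 mm. Sleeves in it slide down by themselves when let go
- bar (a point): middle of the lower uphill edge of the cross bar, 41 mm square above the V's corner line. Bar 84 mm long across the trough, 20 mm high, 10 mm thick, on two studs 33 mm left and right that reach 38 mm above this point; uphill of it nothing stands above or beside the trough. A 32 mm sleeve in the V is 38.6 mm high and passes; a 36 mm one is 43.5 mm high and stops here
- seat (a point): good loading place: centre of a sleeve lying in the trough with its lower end 18 mm before the bar (58 mm uphill of it; trough x = -58, z = 24 mm). A 32 mm sleeve in the V has its axis at trough z = 22.6, a 36 mm one at 25.5 mm; stopped by the bar its centre is at trough x = -40 mm
- gauge: stand that carries the trough, fixed to the bench: grey base plate 290 x 130 x 6 mm (x = -130 to 160), 25 mm square post under the trough's upper end, sheet-metal catch tray at its lower end. Origin on the bench surface, x level in the downhill direction, y left, z up. Trough origin at (-53, 0, 73), its upper end at (-113, 0, 159), tray x = -32 to 152, y = -53 to 53, height 85 mm
- tray (a point): centre of the catch tray's floor, 9 mm above the bench. Inside, the tray reaches 89 mm from here along the gauge's x both ways and 50 mm along y; it is closed above, at 85 mm, by wires with 20 mm gaps, so that a sleeve gets in only down the trough
- dish: round stainless parts dish, fixed to the bench, 150 mm across the rim and 30 mm high, floor 4 mm thick and about 120 mm across. Origin at the centre of its underside
- card_box: bystander: small card box of screws, 53 x 78 x 40 mm; origin at the centre of its underside
- wrench: bystander: steel adjustable wrench lying flat, 193 x 45 x 13 mm; origin at the centre of its underside
- yellow_driver: bystander: yellow-handled screwdriver lying flat, 176 mm long, 26 mm thick; origin at the centre of its underside
- yellow_tape: bystander: yellow tape measure on its side, 70 x 76 x 39 mm; origin at the centre of its underside
Mind the look-alikes: they are no part of the job. Leave any red look-alike of the sleeve_a alone. Leave any orange look-alike of the sleeve_b alone.

How it is judged:
By the outcome, as a careful person would: the job done as asked, in the order asked, and still so for the second after the job is handed in, with the robot touching nothing.
It also fails if it takes over 59 s, if anything falls off the work surface, if the arm or the gripper's body presses on something with over 40 N, if the wrist force passes 120 N, or if a joint passes its speed limit or range.

ROBOT

A 7-joint arm with a two-finger parallel gripper is mounted at the origin on a cart in front of the work surface, level with it; the furniture and walls round the work are solid. World frame = base frame: x ahead of the robot, y to its left, z up, the work surface at z = 0. Lengths are in m, angles in degrees, forces in N, time in s.
With the tool pointing down it reaches from about 0.4 to 0.85 m from the base axis. Payload 4.5 kg.
Tool frame: the origin (TCP) lies on the centre line of the jaws, within the pads' length; the fingertips stand 8 mm ahead of it and the grasp point (between the pads) lies 11 mm behind it; z points along the fingers, y is the line along which they close (so a half turn about z gives the same grasp; the last joint's range is limited). The gripper opens to 85 mm and grips with 20 to 120 N. Pads are 22 mm wide; open, the fingers measure 114 mm over their backs; the gripper's body (76 mm by 85 mm) begins 54 mm behind the grasp point. The pads swing forward as they close: fully open they stand 13 mm farther back than shut.
Start: joints at [77.854, 39.483, -11.15, 89.685, 9.013, 51.709, -12.324], TCP at [0.152, -0.606, 0.239] pointing down, gripper open.
Joint ranges: [-172.22, 172.22], [-26.19, 119.32], [-84.43, 86.54], [7.71, 146.69], [-57.33, 237.33], [2.42, 119.75], [-152.13, 152.13]. Speed limits (degrees/s): [147.25, 147.25, 180, 180, 180, 180, 180].

INTERFACE

Orientations are given as a 3x3 rotation matrix whose columns are the frame's x, y, z axes.
In Python, from rig import r gives the robot as it stands.
- The arm moves only by the tool apply_moves, never from a script. Its argument "moves" is a list that holds one entry, the list of rows, each a list of 5 numbers: the shift along the tool's x, y, z in m, then the turn about the tool's z in degrees, then the closure, from -1 (fully open) to 1 (shut). In form: [[[x, y, z, spin, grip], ...]]. A call has 1 to 12 rows; each row is the pose to reach, as a shift and turn from the pose commanded when the call began, along the tool's axes at that moment; what a row does not reach only later rows make up. A row lasts 1/10 s, in which the tool goes at most 50 mm and 8.59 degrees, less where a joint would pass 70% of its speed; a pose out of reach is approached as far as the arm can. A call with a gripper value outside its range is refused whole. The fingers move at their own pace and stop on an object; "grip_force" is the grip in N (left out, the last holds). Time passes only in rows, so rows that repeat a pose let the fingers close. It gives the time, the measured TCP pose, the force, the opening and the grip force at its end, in the units of the state.
- r.get_obs(): the state, without advancing time (a new reading comes with each control period).
- r.capture(name): name is "scene" or "side" or "wrist"; returns the picture (400x640x3 uint8, red, green, blue); there is no depth.
- r.camera_info(name): a dict with "camera_matrix" (3x3 intrinsics, pixels), "world_from_camera" (4x4, takes a point from camera to world coordinates). Camera axes: x right, y down, z forward; pixel columns grow to the right and rows downward; lengths in m; the calibration is good to about 2 mm. A picture is of the moment at which its call begins: read the wrist's pose just before it. camera_info takes no time and is no camera call; for the wrist camera it gives the pose at the moment of the call.
- r.job_done(): hands the job in; it is judged then, once.
The state is a dict: "t": time; "joint_pos": joint angles; "joint_vel": joint speeds; "tau": joint torques, N m; "tool_pos": TCP position; "eef_rot": TCP orientation; "force": force on the tool from outside, world axes, zero at the start; "torque": the same for the moment, N m; "gripper_width": opening from 0.0 (shut) to 1.0 (fully open); "gripper_force": force on a finger pad.
Only numpy, scipy, OpenCV 4.12 (cv2) and the standard library are available. Lean on these libraries where they do the work, as an engineer would, in place of code of your own. Each camera call takes 0.05 s, during which the arm holds its last target. There are 200 camera calls.

## Working session

There is one attempt and no reset: what is moved stays moved. The work goes in short steps, Python scripts to look and compute and a tool call to move; the robot and the scene stay as the last step left them, time stands still between calls to the robot, and variables do not carry over. Pictures are saved under pics/ and viewed, at most 10 in all, crops included, and the job is handed in when it is done.

Besides the shell and the picture viewer there is one more tool, called after "Call:" as a command line: name --argument value ..., lists and objects as JSON in quotes. apply_moves: Moves the arm, as the interface text tells. Its arguments: {"type":"object","properties":{"moves":{"type":"array"},"grip_force":{"type":"number"}},"required":["moves"]}

```bash
ls; mkdir -p pics
python3 - <<'E'
from rig import r
import cv2,numpy as np
for n in("scene","side"):
    im=r.capture(n); cv2.imwrite(f"pics/{n}0.png",im[:,:,::-1])
    print(n,r.camera_info(n))
o=r.get_obs();print(o["t"],o["tool_pos"],o["eef_rot"],o["gripper_width"])
E
```

```text
pics
scene {'camera_matrix': array([[405.20215549,   0.        , 321.81034688],
       [  0.        , 405.20215549, 203.29352747],
       [  0.        ,   0.        ,   1.        ]]), 'world_from_camera': array([[-0.78948322, -0.30525965,  0.53247797, -0.18314313],
       [-0.61370431,  0.40550362, -0.67744655,  0.78181645],
       [-0.00912465, -0.86161671, -0.50747747,  0.75648356],
       [ 0.        ,  0.        ,  0.        ,  1.        ]])}
side {'camera_matrix': array([[382.4993393 ,   0.        , 314.57571033],
       [  0.        , 382.4993393 , 197.71411587],
       [  0.        ,   0.        ,   1.        ]]), 'world_from_camera': array([[ 0.99968446,  0.0214011 , -0.01315203,  0.49963567],
       [ 0.02162031, -0.46650713,  0.88425316, -0.99559491],
       [ 0.01278847, -0.8842585 , -0.46682263,  0.62167271],
       [ 0.        ,  0.        ,  0.        ,  1.        ]])}
0.1 [ 0.15188564 -0.60565277  0.23855458] [[ 9.69922058e-01  2.43415088e-01 -5.44570656e-04]
 [ 2.43415662e-01 -9.69920701e-01  1.62778502e-03]
 [-1.31962918e-04 -1.71138162e-03 -9.99998527e-01]] 0.9999904753683351
```

View pics/scene0.png

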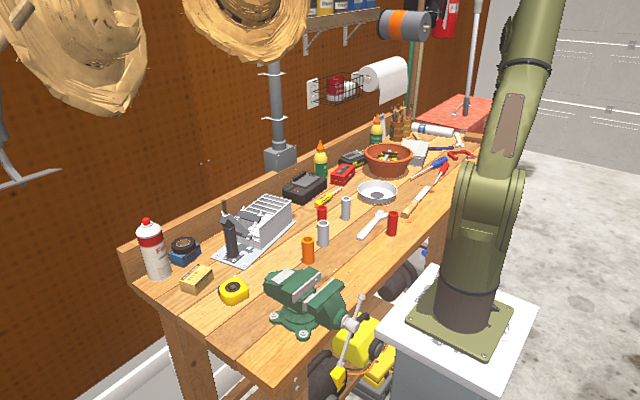

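View pics/side0.png

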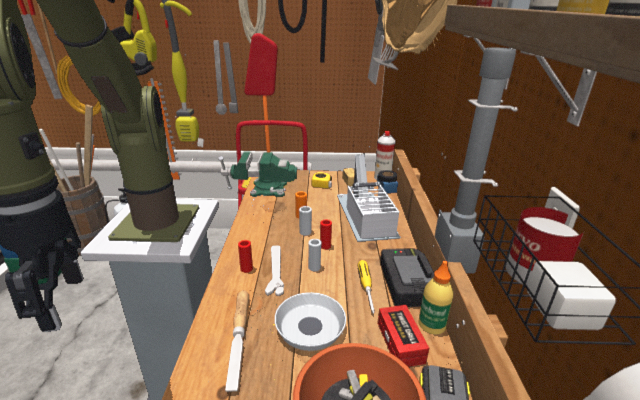

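Two bare-steel sleeves: scene (346,208) and (323,233), seen in side at (315,255) and (306,221). The red ones (scene 322,214 and 392,223) and the orange one (307,250) are look-alikes. The gauge is at scene (250,230) and the dish at (377,191). I'll confirm this in enlarged crops.

Run:
```python
import cv2,numpy as np
a=cv2.imread("pics/scene0.png");b=cv2.imread("pics/side0.png")
A=cv2.resize(a[170:290,200:360],None,fx=5,fy=5,interpolation=cv2.INTER_CUBIC)
B=cv2.resize(b[145:285,280:420],None,fx=4.2,fy=4.2,interpolation=cv2.INTER_CUBIC)
cv2.imwrite("pics/cA.png",A);cv2.imwrite("pics/cB.png",B)
```

```text
(no output)
```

View pics/cA.png

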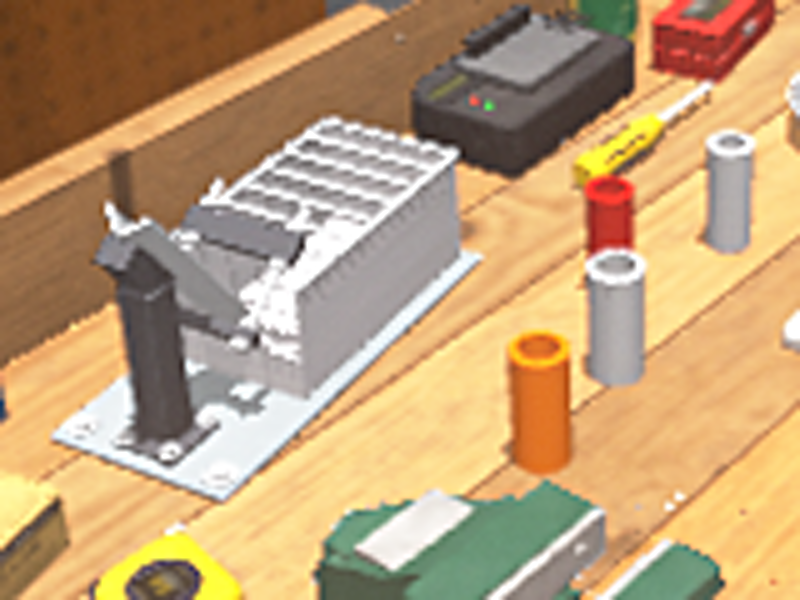

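View pics/cB.png

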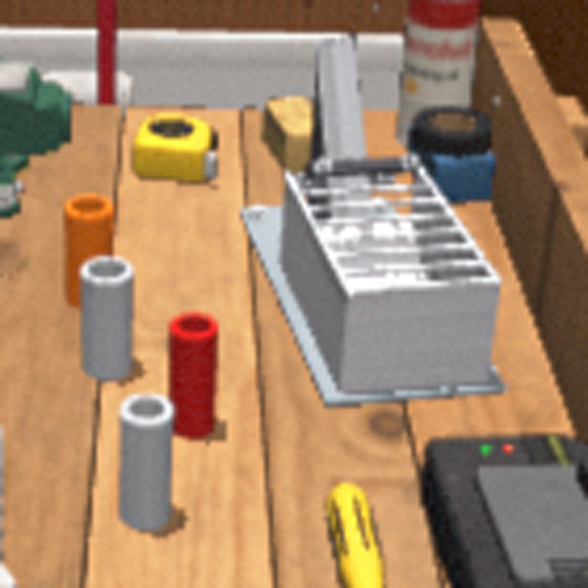

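Confirmed: in crop A the bare-steel sleeves have their tops at scene (323,223) and (346,199). They match side (305.5,209) and (315,242) in crop B. The gauge plate corners are clear in both crops.

```bash
cat > h.py <<'E'
from rig import r
import numpy as np,cv2
def ray(n,p,ci=None):
    ci=ci or r.camera_info(n);K=ci["camera_matrix"];T=ci["world_from_camera"]
    d=T[:3,:3]@np.linalg.solve(K,[p[0],p[1],1]);return T[:3,3],d/np.linalg.norm(d)
def plane(n,p,z,ci=None):
    o,d=ray(n,p,ci);return o+d*(z-o[2])/d[2]
def tri(*rays):
    A=sum(np.eye(3)-np.outer(d,d) for o,d in rays);b=sum((np.eye(3)-np.outer(d,d))@o for o,d in rays)
    x=np.linalg.solve(A,b);return x,[np.linalg.norm((np.eye(3)-np.outer(d,d))@(x-o))*1000 for o,d in rays]
E
python3 - <<'E'
from h import *
np.set_printoptions(precision=4,suppress=True)
A=lambda x,y:(x/5+199.6,y/5+169.6)
B=lambda x,y:(x/4.2+279.6,y/4.2+144.6)
for nm,a,b in(("near",A(615,265),B(107,268)),("far",A(731,143),B(146,407))):
    print(nm,tri(ray("scene",a),ray("side",b)),plane("scene",a,.08),plane("side",b,.08))
PL={}
for nm,p in(("UR",A(55,437)),("UL",A(228,497)),("DL",A(480,257))): print("scene",nm,plane("scene",p,.006))
for nm,p in(("U",B(248,208)),("D1",B(332,402)),("D2",B(502,388))): print("side",nm,plane("side",p,.006))
for nm,p in(("t1",B(285,175)),("t2",B(350,290)),("t3",B(495,275)),("t4",B(420,165))): print("sidetop",nm,plane("side",p,.085))
for nm,p in(("t1",A(297,290)),("t2",A(460,152)),("t3",A(328,118))): print("scenetop",nm,plane("scene",p,.085))
# dish rim
s=cv2.imread("pics/side0.png");
print("dish",plane("side",(311,318),.03),plane("scene",(377,188),.03))
print("trough top end tri",tri(ray("scene",A(105,232)),ray("side",B(337,42))))
E
```

```text
near (array([ 0.4573, -0.0342,  0.0778]), [np.float64(1.2282836877247667), np.float64(1.2282836877248706)]) [ 0.4537 -0.0313  0.08  ] [ 0.4585 -0.0368  0.08  ]
far (array([ 0.4876, -0.2007,  0.0773]), [np.float64(1.493945697378307), np.float64(1.493945697378395)]) [ 0.483  -0.1963  0.08  ] [ 0.4889 -0.2034  0.08  ]
scene UR [0.6758 0.23   0.006 ]
scene UL [0.552  0.2055 0.006 ]
scene DL [ 0.6027 -0.0727  0.006 ]
side U [0.5663 0.2015 0.006 ]
side D1 [ 0.6137 -0.0841  0.006 ]
side D2 [ 0.7327 -0.0621  0.006 ]
sidetop t1 [0.5878 0.1041 0.085 ]
sidetop t2 [ 0.6216 -0.0682  0.085 ]
sidetop t3 [ 0.722  -0.0436  0.085 ]
sidetop t4 [0.6932 0.1267 0.085 ]
scenetop t1 [0.5832 0.11   0.085 ]
scenetop t2 [ 0.6147 -0.0713  0.085 ]
scenetop t3 [ 0.7178 -0.0518  0.085 ]
dish [ 0.4871 -0.41    0.03  ] [ 0.4827 -0.4026  0.03  ]
trough top end tri (array([0.6308, 0.2037, 0.1549]), [np.float64(0.018323290527550554), np.float64(0.018323290527561764)])
```

Call:
apply_moves --moves '[[[0.04, -0.023, 0, -8, -1], [0.081, -0.046, 0, -16, -1], [0.121, -0.069, 0, -24, -1], [0.162, -0.092, 0, -32, -1], [0.202, -0.114, 0, -40, -1], [0.243, -0.137, 0, -48, -1], [0.283, -0.16, 0, -56, -1], [0.324, -0.183, 0, -64, -1], [0.34, -0.226, 0, -72, -1], [0.356, -0.268, 0, -80, -1], [0.372, -0.311, 0, -86, -1], [0.387, -0.353, 0, -86, -1]]]' --grip_force 30

```text
t: 1.3
tool_pos: [0.4413, -0.1678, 0.239]
eef_rot: [[-0.177, 0.984, -0.0], [0.984, 0.177, 0.001], [0.001, -0.0, -1.0]]
force: [0.2, 0.1, 0.5]
gripper_width: 1.001
gripper_force: 0.0
```

Run:
```python
from h import *
np.set_printoptions(precision=4,suppress=True)
ci=r.camera_info("wrist");im=r.capture("wrist")
cv2.imwrite("pics/w0.png",im[:,:,::-1]);print(ci,r.get_obs()["joint_pos"])
```

```text
{'camera_matrix': array([[346.1875,   0.    , 319.3093],
       [  0.    , 346.1875, 199.6607],
       [  0.    ,   0.    ,   1.    ]]), 'world_from_camera': array([[ 0.9839,  0.1689,  0.0576,  0.4261],
       [ 0.1784, -0.9303, -0.3206, -0.0849],
       [-0.0006,  0.3257, -0.9455,  0.3731],
       [ 0.    ,  0.    ,  0.    ,  1.    ]])} [ 36.7254  30.9773 -34.395  114.7603  25.3186  41.665   -2.3344]
```

View pics/w0.png

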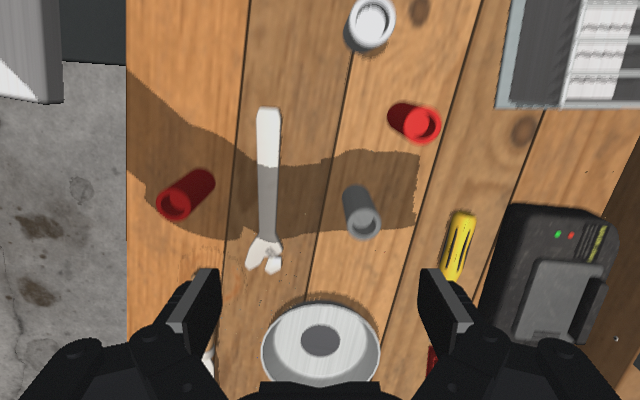

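The wrist view shows the sleeve tops at pixels (373,22) and (363,224), the dish rim centred near (320,346), red look-alikes at (417,124) and (173,204), and the gauge tray corner at top right.

Run:
```python
from h import *
np.set_printoptions(precision=4,suppress=True)
im=cv2.imread("pics/w0.png");ci=r.camera_info("wrist")
for p,z in(((373,22),.08),((363,224),.08),((320,346),.03),((496,107),.006)): print(p,plane("wrist",p,z,ci))
for a,b in(((323,223),(373,22)),((346,198.3),(363,224))): print(tri(ray("scene",a),ray("wrist",b,ci)))
```

```text
(373, 22) [ 0.4593 -0.0256  0.08  ]
(363, 224) [ 0.4899 -0.1899  0.08  ]
(320, 346) [ 0.4858 -0.3766  0.03  ]
(496, 107) [ 0.6109 -0.0655  0.006 ]
(array([ 0.4553, -0.0281,  0.0807]), [np.float64(4.518906612948224), np.float64(4.518906612948238)])
(array([ 0.4859, -0.193 ,  0.0799]), [np.float64(5.002740130651601), np.float64(5.002740130651515)])
```

```bash
cat >> h.py <<'E'
def steel(im,box):
    "centroid/bounds of greyish bright blob in box x0,y0,x1,y1"
    x0,y0,x1,y1=box;h=cv2.cvtColor(im[y0:y1,x0:x1],cv2.COLOR_RGB2HSV)
    m=((h[...,1]<60)&(h[...,2]>60)).astype(np.uint8)
    n,l,s,c=cv2.connectedComponentsWithStats(m)
    k=1+np.argmax(s[1:,4]);return s[k][:4]+[x0,y0,0,0],s[k][4],c[k]+[x0,y0]
E
python3 - <<'E'
from h import *
np.set_printoptions(precision=4,suppress=True)
o=r.get_obs();print(o["t"],o["tool_pos"])
ci=r.camera_info("wrist");print(ci["world_from_camera"][:3,3]);im=r.capture("wrist")
cv2.imwrite("pics/w1.png",im[:,:,::-1])
a=cv2.imread("pics/w0.png")
s=cv2.phaseCorrelate(cv2.cvtColor(a,6).astype(np.float32)[0:250],cv2.cvtColor(im,7).astype(np.float32)[0:250]);print("shift w0->w1",s)
print(steel(im,(335,0,405,60)),steel(im,(335,180,385,245)))
S=r.capture("scene");D=r.capture("side")
print(steel(S,(315,216,331,250)),steel(S,(339,192,353,224)));print(steel(D,(298,200,313,240)),steel(D,(307,236,323,275)))
E
```

```text
1.35 [ 0.4428 -0.1585  0.2399]
[ 0.4264 -0.0765  0.3744]
shift w0->w1 ((-2.3655379632236304, 0.19183135134565532), 0.12836537685394286)
(array([339,  12,  52,  48]), np.int32(1947), array([364.9902,  37.8675])) (array([338, 195,  37,  50]), np.int32(1455), array([354.7801, 221.5423]))
(array([317, 220,  12,  27]), np.int32(293), array([322.884 , 232.7201])) (array([341, 197,   9,  24]), np.int32(193), array([345.3109, 208.3834]))
(array([299, 206,  13,  30]), np.int32(324), array([305.0247, 220.1296])) (array([308, 239,  13,  32]), np.int32(380), array([314.2895, 254.8421]))
```

Call:
apply_moves --moves '[[[0.043, 0.013, 0.03, 0, -1], [0.087, 0.026, 0.06, 0, -1], [0.115, 0.035, 0.08, 0, -1], [0.13, 0.039, 0.09, 0, -1], [0.13, 0.039, 0.09, 0, -1], [0.13, 0.039, 0.09, 0, -1]]]'

```text
t: 2.1
tool_pos: [0.4572, -0.0368, 0.1491]
eef_rot: [[-0.173, 0.985, -0.001], [0.985, 0.173, -0.002], [-0.002, -0.001, -1.0]]
force: [0.7, -1.3, 0.2]
gripper_width: 1.0
gripper_force: 0.0
```

Run:
```python
from h import *
np.set_printoptions(precision=4,suppress=True)
A=lambda x,y:(x/5+199.6,y/5+169.6)
B=lambda x,y:(x/4.2+279.6,y/4.2+144.6)
print("orange",plane("scene",A(540,347),.08),plane("side",B(90,205),.08),"red",plane("scene",A(611,188),.08),plane("side",B(194,325),.08))
o=r.get_obs();print(o["t"],o["tool_pos"],o["joint_vel"].round(1) if hasattr(o["joint_vel"],"round") else o["joint_vel"])
ci=r.camera_info("wrist");im=r.capture("wrist")
cv2.imwrite("pics/w2.png",im[:,:,::-1])
# project expected sleeve top center
T=ci["world_from_camera"];K=ci["camera_matrix"]
for P in((.457,-.034,.08),(.457,-.034,0)):
    q=K@(T[:3,:3].T@(np.array(P)-T[:3,3]));print(q[:2]/q[2])
```

```text
orange [0.4355 0.0623 0.08  ] [0.4418 0.0571 0.08  ] red [ 0.5114 -0.1016  0.08  ] [ 0.5178 -0.109   0.08  ]
2.1 [ 0.4572 -0.0368  0.1491] [ 1.7 -1.   0.2 -0.  -0.1  0.1 -0.2]
[320.4022 216.7718]
[320.2659 181.5171]
```

View pics/w2.png

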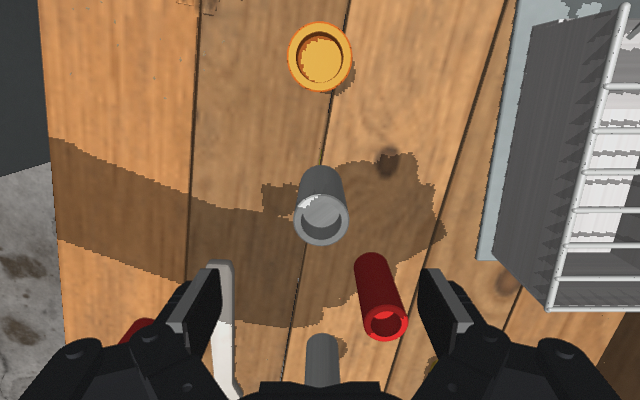

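The sleeve top is at (321,217), against a predicted (320.4,216.8), so the position holds. Descending to grip.

Call:
apply_moves --moves '[[[0, 0, 0.035, 0, -1], [0, 0, 0.07, 0, -1], [0, 0, 0.09, 0, -1], [0, 0, 0.097, 0, -1], [0, 0, 0.097, 0, 1], [0, 0, 0.097, 0, 1], [0, 0, 0.097, 0, 1], [0, 0, 0.097, 0, 1], [0, 0, 0.097, 0, 1], [0, 0, 0.097, 0, 1]]]' --grip_force 30

```text
t: 3.15
tool_pos: [0.4579, -0.0352, 0.0534]
eef_rot: [[-0.174, 0.985, 0.002], [0.985, 0.174, -0.0], [-0.001, 0.002, -1.0]]
force: [-0.2, -1.0, 5.3]
gripper_width: 0.415
gripper_force: 29.5
```

Call:
apply_moves --moves '[[[0, 0, -0.03, 0, 1], [0, 0, -0.075, 0, 1], [0, 0, -0.12, 0, 1], [0.015, 0.028, -0.155, 0, 1], [0.032, 0.058, -0.185, 0, 1], [0.048, 0.088, -0.215, 0, 1], [0.064, 0.118, -0.24, 0, 1], [0.08, 0.148, -0.248, 0, 1], [0.087, 0.161, -0.248, 0, 1], [0.087, 0.161, -0.248, 0, 1], [0.087, 0.161, -0.248, 0, 1]]]'

```text
t: 4.25
tool_pos: [0.5993, 0.0781, 0.2998]
eef_rot: [[-0.175, 0.985, -0.002], [0.985, 0.175, -0.001], [-0.001, -0.002, -1.0]]
force: [-0.1, -0.7, -2.3]
gripper_width: 0.409
gripper_force: 31.3
```

Run:
```python
from h import *
np.set_printoptions(precision=4,suppress=True)
o=r.get_obs();print(o["t"],o["tool_pos"],o["gripper_width"])
ci=r.camera_info("wrist");im=r.capture("wrist");np.save("ci3.npy",ci["world_from_camera"])
cv2.imwrite("pics/w3.png",im[:,:,::-1])
```

```text
4.25 [0.5993 0.0781 0.2998] 0.40855566427555545
```

View pics/w3.png

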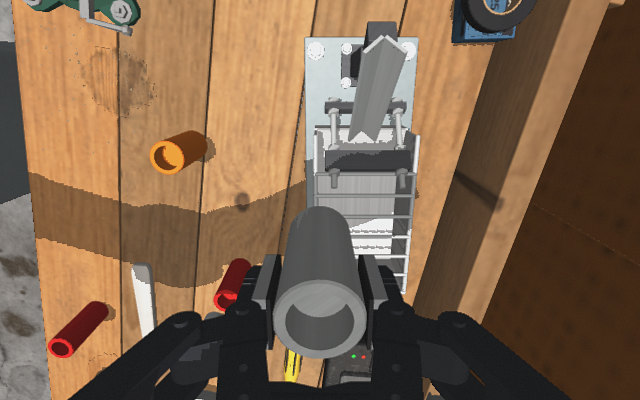

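The wrist view shows the held sleeve below and the V trough from (384,44) to (363,138). The bar is at about row 150–168, with the stud tops at (334,185) and (402,183).

Run:
```python
from h import *
np.set_printoptions(precision=4,suppress=True)
ci=r.camera_info("wrist");ci["world_from_camera"]=np.load("ci3.npy")
L=[((366,40),(-101.7,14.1,167)),((405,43),(-101.7,-14.1,167)),((305,38),(-130,65,6)),((418,38),(-130,-65,6)),((334,185),(14.6,33,114)),((402,183),(14.6,-33,114))]
W=[];G=[]
for p,g in L:
    g=np.array(g)*[1,-1,1]/1000  # image left = robot side = gauge -y
    w=plane("wrist",p,g[2],ci);print(p,w,g);W.append(w[:2]);G.append(g[:2])
def add(n,p,g):
    w=plane(n,p,g[2]/1000);print(n,w,g);W.append(w[:2]);G.append(np.array(g[:2])/1000)
A=lambda x,y:(x/5+199.6,y/5+169.6)
B=lambda x,y:(x/4.2+279.6,y/4.2+144.6)
add("scene",A(55,437),(-130,65,6));add("scene",A(228,497),(-130,-65,6));add("scene",A(480,257),(160,-65,6))
add("side",B(248,208),(-130,-65,6));add("side",B(332,402),(160,-65,6));add("side",B(502,388),(160,65,6))
add("side",B(350,290),(152,-53,85));add("side",B(495,275),(152,53,85));add("scene",A(460,152),(152,-53,85))
W=np.array(W);G=np.array(G)
def fit(I):
    g=G[I]-G[I].mean(0);w=W[I]-W[I].mean(0)
    a=np.arctan2((g[:,0]*w[:,1]-g[:,1]*w[:,0]).sum(),(g*w).sum());c,s=np.cos(a),np.sin(a);R=np.array([[c,-s],[s,c]])
    t=W[I].mean(0)-R@G[I].mean(0);print("yaw",np.degrees(a),"origin",t);print(((W[I]-(G[I]@R.T+t))@R*1000).round(1).tolist())
fit(range(len(W)));fit(range(6))
```

```text
(366, 40) [0.6114 0.193  0.167 ] [-0.1017 -0.0141  0.167 ]
(405, 43) [0.6388 0.196  0.167 ] [-0.1017  0.0141  0.167 ]
(305, 38) [0.5596 0.202  0.006 ] [-0.13  -0.065  0.006]
(418, 38) [0.6847 0.2244 0.006 ] [-0.13   0.065  0.006]
(334, 185) [0.6144 0.0694 0.114 ] [ 0.0146 -0.033   0.114 ]
(402, 183) [0.6783 0.083  0.114 ] [0.0146 0.033  0.114 ]
scene [0.6758 0.23   0.006 ] (-130, 65, 6)
scene [0.552  0.2055 0.006 ] (-130, -65, 6)
scene [ 0.6027 -0.0727  0.006 ] (160, -65, 6)
side [0.5663 0.2015 0.006 ] (-130, -65, 6)
side [ 0.6137 -0.0841  0.006 ] (160, -65, 6)
side [ 0.7327 -0.0621  0.006 ] (160, 65, 6)
side [ 0.6216 -0.0682  0.085 ] (152, -53, 85)
side [ 0.722  -0.0436  0.085 ] (152, 53, 85)
scene [ 0.6147 -0.0713  0.085 ] (152, -53, 85)
yaw -79.72984601018771 origin [0.6433 0.0897]
[[-5.6, 1.1], [-3.6, 0.5], [4.6, 2.7], [4.9, -0.2], [0.2, 1.0], [-1.7, 0.3], [-2.3, -7.9], [-0.2, -4.2], [-7.4, -3.8], [6.2, 9.2], [5.7, 4.9], [5.3, -4.0], [-0.5, 3.6], [-6.8, 0.8], [1.3, -3.8]]
yaw -79.83792417483374 origin [0.644  0.0901]
[[-5.4, 0.2], [-3.4, -0.5], [4.9, 1.7], [5.0, -1.2], [0.5, 0.3], [-1.6, -0.5]]
```

Call:
apply_moves --moves '[[[0.025, 0.016, 0.02, 0, 1], [0.05, 0.033, 0.045, 0, 1], [0.068, 0.0445, 0.075, 0, 1], [0.068, 0.0445, 0.095, 0, 1], [0.068, 0.0445, 0.103, 0, 1], [0.068, 0.0445, 0.103, 0, 1], [0.068, 0.0445, 0.103, 0, 1], [0.068, 0.0445, 0.103, 0, 1]]]' --grip_force 25

```text
t: 5.1
tool_pos: [0.6332, 0.1532, 0.1989]
eef_rot: [[-0.174, 0.985, 0.003], [0.985, 0.174, 0.0], [-0.0, 0.003, -1.0]]
force: [-0.3, 0.7, -2.4]
gripper_width: 0.411
gripper_force: 31.2
```

Run:
```python
from h import *
a=r.capture("wrist");d=r.capture("side");s=r.capture("scene")
c=[cv2.resize(a,(480,300))]
D=cv2.resize(d[110:220,310:420],(300,300),interpolation=2);S=cv2.resize(s[170:280,200:310],(300,300),interpolation=2)
cv2.imwrite("pics/m4.png",np.vstack([np.hstack([D,S]),np.hstack([c[0],np.zeros((300,120,3),np.uint8)])])[:,:,::-1])
```

```text
(no output)
```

View pics/m4.png

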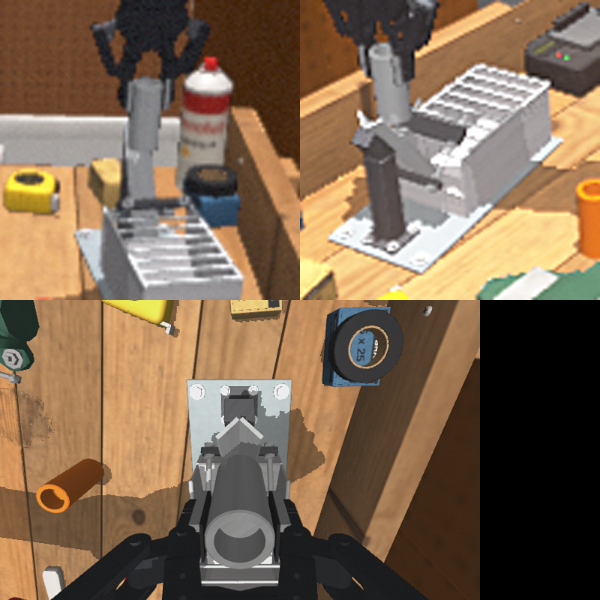

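The composite shows the sleeve hanging centred over the trough, with both at composite column 240. Next, lower gently.

Call:
apply_moves --moves '[[[0, 0, 0.005, 0, 1], [0, 0, 0.009, 0, 1], [0.001, 0, 0.013, 0, 1], [0.003, 0, 0.017, 0, 1], [0.004, 0, 0.02, 0, 1], [0.005, 0, 0.023, 0, 1], [0.005, 0, 0.023, 0, 1]]]'

```text
t: 5.95
tool_pos: [0.633, 0.1549, 0.1744]
eef_rot: [[-0.173, 0.985, 0.002], [0.985, 0.173, -0.006], [-0.006, 0.001, -1.0]]
force: [2.5, -5.5, 1.0]
gripper_width: 0.414
gripper_force: 32.1
```

Call:
apply_moves --moves '[[[0.002, 0, 0.004, 0, 1], [0.004, 0, 0.008, 0, 1], [0.006, 0, 0.012, 0, 1], [0.007, 0, 0.015, 0, 1], [0.008, 0, 0.018, 0, 1], [0.008, 0, 0.018, 0, 1]]]'

```text
t: 6.55
tool_pos: [0.6313, 0.164, 0.1565]
eef_rot: [[-0.174, 0.985, 0.002], [0.985, 0.174, -0.004], [-0.004, 0.001, -1.0]]
force: [2.4, -4.5, 1.4]
gripper_width: 0.416
gripper_force: 33.5
```

Run:
```python
from h import *
a=r.capture("wrist");d=r.capture("side");s=r.capture("scene")
D=cv2.resize(d[100:190,320:410],(300,300),interpolation=2);S=cv2.resize(s[170:260,200:290],(300,300),interpolation=2)
cv2.imwrite("pics/m5.png",np.vstack([np.hstack([D,S]),np.hstack([cv2.resize(a,(480,300)),np.zeros((300,120,3),np.uint8)])])[:,:,::-1])
```

```text
(no output)
```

View pics/m5.png

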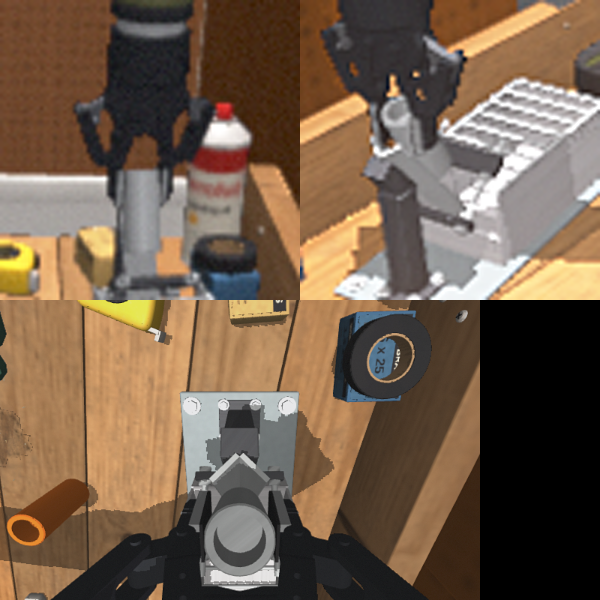

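The sleeve leans uphill into the V as planned: in the scene crop it runs from (395,105) down to (440,180). I'll lower the last bit and let go.

Call:
apply_moves --moves '[[[0.002, 0, 0.003, 0, 1], [0.004, 0, 0.006, 0, 1], [0.004, 0, 0.006, 0, 1], [0.004, 0, 0.006, 0, 0], [0.004, 0, 0.006, 0, -0.3], [0.004, 0, 0.006, 0, -1], [0.004, 0, 0.006, 0, -1], [0.004, 0, 0.006, 0, -1], [0.004, 0, 0.006, 0, -1], [0.004, 0, -0.02, 0, -1], [0.004, 0, -0.06, 0, -1], [0.004, 0, -0.1, 0, -1]]]'

```text
t: 7.9
tool_pos: [0.6289, 0.1704, 0.257]
eef_rot: [[-0.175, 0.985, -0.002], [0.985, 0.175, -0.0], [0.0, -0.002, -1.0]]
force: [1.2, 0.1, 0.3]
gripper_width: 1.0
gripper_force: 0.0
```

Run:
```python
from h import *
np.set_printoptions(precision=4,suppress=True)
o=r.get_obs();print(o["t"],o["tool_pos"])
ci=r.camera_info("wrist");a=r.capture("wrist");np.save("ci6.npy",ci["world_from_camera"]);d=r.capture("side");s=r.capture("scene")
D=cv2.resize(d[120:210,320:410],(300,300),interpolation=2);S=cv2.resize(s[170:260,200:290],(300,300),interpolation=2)
cv2.imwrite("pics/m6.png",np.vstack([np.hstack([D,S]),cv2.resize(a[0:400],(600,300))])[:,:,::-1])
for n,i in(("w6",a),("d6",d),("s6",s)):cv2.imwrite(f"pics/{n}.png",i[:,:,::-1])
T=ci["world_from_camera"];K=ci["camera_matrix"]
def px(tx,ty,tz):
    gx=-.053+.574*tx+.819*tz;gz=.073-.819*tx+.574*tz
    w=np.array([.6437+gx*.177+ty*.984,.090-gx*.984+ty*.177,gz]);q=K@(T[:3,:3].T@(w-T[:3,3]));return (q[:2]/q[2]).round(0)
for n,t in(("uphill end c",(-.08,0,.0255)),("top uphill",(-.08,0,.0435)),("left",(-.08,-.018,.0255)),("right",(-.08,.018,.0255)),("low top",(0,0,.0435)),("trough top",(-.105,0,0))):print(n,px(*t))
```

```text
7.9 [0.6289 0.1704 0.257 ]
uphill end c [320. 207.]
top uphill [320. 232.]
left [296. 207.]
right [345. 207.]
low top [320. 247.]
trough top [320. 162.]
```

Run:
```python
import cv2,numpy as np
g=cv2.cvtColor(cv2.imread("pics/w6.png"),6);G=cv2.cvtColor(cv2.imread("pics/w3.png"),6)
print("rows 150..290 step5, cols 272..368 step 6")
for y in range(150,290,6): print(y,*["%3d"%v for v in cv2.blur(g,(3,3))[y,272:370:6]])
```

```text
rows 150..290 step5, cols 272..368 step 6
150 198 199 200 202 201 106  88  89  90  90  90  62 119 122 120 119 120
156 197 200 200 200 201 107  90  89  91  90  89  62 119 120 120 119 117
162 198 197 198 199 201 221  87  91  91  87  91 131 118 119 119 119 119
168 199 196 195 114 113 130  83 155 154 203  67 134 120 118 117 118 118
174 194 196 195 113 114 115 159 149 117 129 202 118 117 118 116 116 116
180 193 193 195 113 113 188 142 115 117 116 104 131 117 118 116 117 115
186 194 193 192 119 114 137 118 116  90  88  86  86 106 118 116 117 114
192 194 193 109 115 116 120 107 156 128 126 104  86 109 107 119 116 114
198 189 132  58  58  59  96 125  99  99  95 112 118  61  61  61  63 114
204 188 113 133 122  67 127  90 117 128 122  87 122  82  94 120  70 114
210 179  91 128 127  92 128 125 129 126 125 127  88 118  88 119  87  99
216 130 175 145 118 129 126 130 126 125 128 129 110 121 128 122 130  92
222  87 138 120 119 137 124 126 125 128 130 131 126 125 133 123 133  76
228  79 132 118 118 134  96 127 130 130 130 127 123 133 132 124 133  74
234  78 117 120 119 134 102  98 124 126 127 113  92 133 131 126 132  74
240  77  99 120 119 134 132  91  95  97  99  98 112 132 131 126 120  74
246  77  84 120 107 136 135 117  96  98 100 105 134 136 110 121 120  74
252  79  58  60  60  59  59  59  60  66  62  59  59  58  59  59  59  74
258  82  58  60  60  60  60  60  60  60  60  60  60  60  60  60  59  77
264  85  60  61  61  61  61  61  60  61  60  61  60  61  60  60  60  81
270 125  67  93  91  89  89 125 131 125 128 130 127 124  93  93  75 167
276  95  79 120 118 180 229 221 225 228 214 220 229 211 201 125  82  83
282 100  78 123 176 232 231 231 233 231 232 230 233 231 233 128  78  85
288 116 107 125 142 149 148 148 150 149 185 189 190 188 189 159 152 152
```

Run:
```python
from h import *
np.set_printoptions(precision=1,suppress=True)
def W(tx,ty,tz):
    gx=-.053+.574*tx+.819*tz;gz=.073-.819*tx+.574*tz
    return np.array([.6437+gx*.177+ty*.984,.090-gx*.984+ty*.177,gz])
def px(n,P):
    ci=r.camera_info(n);T=ci["world_from_camera"];q=ci["camera_matrix"]@(T[:3,:3].T@(P-T[:3,3]));return q[:2]/q[2]
for n,f in(("scene","s6"),("side","d6")):
    a=cv2.imread(f"pics/{n}0.png").astype(int);b=cv2.imread(f"pics/{f}.png").astype(int)
    print(n,"pred top-end c",px(n,W(-.08,0,.0255)),"low c",px(n,W(0,0,.0255)),"top-end top",px(n,W(-.08,0,.0435)),"low top",px(n,W(0,0,.0435)),"bar",px(n,W(0,0,.041)),"trough end",px(n,W(-.105,0,0)))
    c=px(n,W(-.04,0,.0255)).astype(int);d=np.abs(a-b).max(2)[c[1]-22:c[1]+18,c[0]-22:c[0]+24]
    print("origin",c-22);
    for i,row in enumerate(d): print(c[1]-22+i,''.join('#' if v>60 else '+' if v>25 else '.' for v in row))
g=cv2.cvtColor(cv2.imread("pics/w6.png"),6)
for y in (208,216,224,232):print(y,g[y,284:358:2])
```

```text
scene pred top-end c [231.  211.1] low c [243.3 222.5] top-end top [233.9 205.6] low top [245.9 217.2] bar [245.6 218. ] trough end [222.7 215.2]
origin [215 194]
194 ..............................................
195 ..............................................
196 ..............................................
197 ..............................................
198 ..............................................
199 ..............................................
200 ..............................................
201 ..............................................
202 ..............................................
203 ..............................................
204 ..............................................
205 ..............................................
206 .................++...........................
207 ...............++###+......###................
208 ..............+#######+....+#.................
209 .............###++++###..####.................
210 ......+.....#######+###+.#+#+.................
211 ......##....###########..+++.................#
212 ......#++..####
[... 3228 characters left out ...]
.+++++++..+.........+#+..
188 .........+#+......++++++++++++++........+++...
208 [146 193 191 135 134  88  88 108 128 132 107  84 105 131 132 129 129 130
 128 127 125 125 125 123 125  99  77  89 131 129 118  86  88 100 104 126
 117]
216 [130 200 178 106 133 132 133 113 129 128  99 132 129 129 126 126 128 124
 124 125 126 128 127 127 130 130 133  81 126 126 120 129 129 130  96 128
 123]
224 [114 128 124 108 134 135 134 132  98 122 122 126 128 124 126 128 128 128
 127 129 129 131 133 132 128 127 127 127 127 116 129 129 130 131  97 126
 124]
232 [106 129 122 112 136 136 136 135 135  78  84  98 119 129 130 131 128 126
 125 126 126 126 127 129 130 120 109  92  95 136 134 135 134 134  99 123
 126]
```

In the scene difference mask the sleeve's end ring is centred at (232,211), against a predicted (231,211). It is resting against the bar, so this is the thick one. Taking it out.

Call:
apply_moves --moves '[[[-0.0146, 0, 0.04, 0, -1], [-0.0146, 0, 0.08, 0, -1], [-0.0146, 0, 0.11, 0, -1], [-0.0146, 0, 0.122, 0, -1], [-0.0146, 0, 0.122, 0, -1], [-0.0146, 0, 0.122, 0, 1], [-0.0146, 0, 0.122, 0, 1], [-0.0146, 0, 0.122, 0, 1], [-0.0146, 0, 0.122, 0, 1], [-0.0146, 0, 0.122, 0, 1], [-0.0146, 0, 0.122, 0, 1]]]' --grip_force 50

```text
t: 9.15
tool_pos: [0.6327, 0.1564, 0.1358]
eef_rot: [[-0.175, 0.985, 0.002], [0.985, 0.175, 0.0], [0.0, 0.002, -1.0]]
force: [-1.2, -1.1, 5.4]
gripper_width: 0.404
gripper_force: 49.4
```

Call:
apply_moves --moves '[[[0, 0, -0.02, 0, 1], [0, 0, -0.06, 0, 1], [0, 0, -0.1, 0, 1], [0, 0, -0.14, 0, 1], [-0.03, -0.014, -0.16, 0, 1], [-0.07, -0.034, -0.16, 0, 1], [-0.112, -0.054, -0.16, 0, 1], [-0.154, -0.074, -0.16, 0, 1], [-0.196, -0.094, -0.16, 0, 1], [-0.238, -0.114, -0.16, 0, 1], [-0.28, -0.134, -0.16, 0, 1], [-0.322, -0.154, -0.16, 0, 1]]]'

```text
t: 10.35
tool_pos: [0.5355, -0.1897, 0.2941]
eef_rot: [[-0.175, 0.985, -0.001], [0.985, 0.175, -0.0], [-0.0, -0.001, -1.0]]
force: [1.4, -0.3, -2.7]
gripper_width: 0.401
gripper_force: 50.8
```

Run:
```python
from h import *
np.set_printoptions(precision=4,suppress=True)
o=r.get_obs();print(o["t"],o["tool_pos"],o["gripper_width"],o["joint_pos"])
# dish rim ellipse from first side/scene pictures
for n,box in(("side",(265,285,355,355)),("scene",(350,170,405,212))):
    im=cv2.imread(f"pics/{n}0.png")[:,:,::-1];x0,y0,x1,y1=box
    h=cv2.cvtColor(np.ascontiguousarray(im[y0:y1,x0:x1]),cv2.COLOR_RGB2HSV);m=((h[...,1]<50)&(h[...,2]>90)).astype(np.uint8)
    c=max(cv2.findContours(m,0,1)[0],key=cv2.contourArea);hull=cv2.convexHull(c)[:,0]+[x0,y0]
    P=np.array([plane(n,p,.03) for p in hull.astype(float)])[:,:2]
    (cx,cy),R=cv2.minEnclosingCircle((P*1000).astype(np.float32));print(n,cx,cy,R,cv2.boundingRect(c))
```

```text
10.35 [ 0.5355 -0.1897  0.2941] 0.4012826181227371 [ 35.9707  34.5842 -36.0206  94.9431  23.159   58.1498   2.4225]
side 483.66925048828125 -411.3933410644531 80.16950988769531 (10, 7, 71, 59)
scene 470.5469970703125 -383.1375732421875 90.07371520996094 (7, 10, 40, 24)
```

Call:
apply_moves --moves '[[[-0.042, -0.02, 0, 0, 1], [-0.084, -0.041, 0, 0, 1], [-0.126, -0.061, 0, 0, 1], [-0.165, -0.08, 0.01, 0, 1], [-0.183, -0.089, 0.03, 0, 1], [-0.183, -0.089, 0.07, 0, 1], [-0.183, -0.089, 0.11, 0, 1], [-0.183, -0.089, 0.15, 0, 1], [-0.183, -0.089, 0.18, 0, 1], [-0.183, -0.089, 0.194, 0, 1], [-0.183, -0.089, 0.194, 0, 1], [-0.183, -0.089, 0.194, 0, 1]]]' --grip_force 50

```text
t: 11.55
tool_pos: [0.4821, -0.3839, 0.1014]
eef_rot: [[-0.175, 0.985, 0.002], [0.985, 0.175, -0.001], [-0.001, 0.002, -1.0]]
force: [0.3, -0.3, -2.7]
gripper_width: 0.403
gripper_force: 50.8
```

Run:
```python
from h import *
np.set_printoptions(precision=4,suppress=True)
o=r.get_obs();print(o["t"],o["tool_pos"],o["force"])
a=r.capture("wrist");d=r.capture("side")
cv2.imwrite("pics/m7.png",np.hstack([cv2.resize(a,(480,300)),cv2.resize(d[230:350,255:375],(300,300),interpolation=2)])[:,:,::-1])
# steel dish rim in wrist image: print mask extent
```

```text
11.55 [ 0.4821 -0.3839  0.1014] [ 0.3372 -0.3078 -2.732 ]
```

View pics/m7.png

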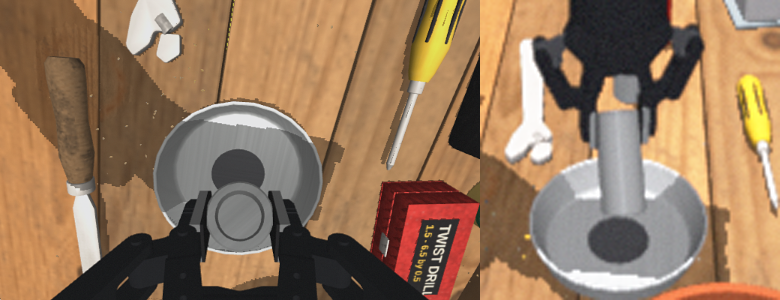

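Sleeve is over the dish, still tilted, with its low end above the floor (dish floor mark at wrist crop (238,170)). Lowering to lay it in.

Call:
apply_moves --moves '[[[0, 0, 0.015, 0, 1], [0, 0, 0.03, 0, 1], [0, 0, 0.036, 0, 1], [0, 0, 0.042, 0, 1], [0, 0, 0.047, 0, 1], [0, 0, 0.052, 0, 1], [0, 0, 0.057, 0, 1], [0, 0, 0.062, 0, 1], [0, 0, 0.066, 0, 1], [0, 0, 0.066, 0, 1]]]' --grip_force 22

```text
t: 12.65
tool_pos: [0.4817, -0.3766, 0.0382]
eef_rot: [[-0.179, 0.984, -0.001], [0.984, 0.179, 0.007], [0.007, -0.0, -1.0]]
force: [-9.8, 16.8, 37.0]
gripper_width: 0.407
gripper_force: 61.7
```

Call:
apply_moves --moves '[[[0, 0, -0.004, 0, 0.1], [0, 0, -0.004, 0, -0.1], [0, 0, -0.004, 0, -0.3], [0, 0, -0.004, 0, -0.3], [0, 0, -0.004, 0, -0.3], [0, 0, -0.03, 0, -0.3], [0, 0, -0.06, 0, -0.5], [0, 0, -0.11, 0, -1], [0, 0, -0.16, 0, -1], [0, 0, -0.2, 0, -1], [0, 0, -0.2, 0, -1]]]'

```text
t: 13.75
tool_pos: [0.4847, -0.385, 0.2404]
eef_rot: [[-0.174, 0.985, 0.01], [0.985, 0.174, -0.006], [-0.008, 0.009, -1.0]]
force: [0.8, -0.4, -0.6]
gripper_width: 0.998
gripper_force: 0.0
```

Run:
```python
from h import *
np.set_printoptions(precision=4,suppress=True)
o=r.get_obs();print(o["t"],o["tool_pos"])
ci=r.camera_info("wrist");a=r.capture("wrist");np.save("ci8.npy",ci["world_from_camera"]);d=r.capture("side")
cv2.imwrite("pics/w8.png",a[:,:,::-1]);cv2.imwrite("pics/d8.png",d[:,:,::-1])
b=cv2.imread("pics/side0.png")[:,:,::-1].astype(int);D=np.abs(d.astype(int)-b).max(2)
for y in range(276,352,2):print(y,''.join('#' if v>60 else '+' if v>30 else '.' for v in D[y,262:362:2]))
g=cv2.cvtColor(d,7)
for y in range(280,352,4):print(y,*["%3d"%v for v in g[y,268:356:4]])
```

```text
13.75 [ 0.4847 -0.385   0.2404]
276 ..................................................
278 ..................................................
280 ..................................................
282 ..................................................
284 ....................#####.........................
286 ..................+#######........................
288 ..................########........................
290 ..................+#######........................
292 ..................+###++##........................
294 ..................##+++.+++.......................
296 ..............+...++++...+#.......................
298 ++...........#+...++++..++#.......................
300 ###++......++......++...+++.......................
302 #######...++....+..#++...++...........+...........
304 #######+#++........#+++++##+........++++..........
306 #########+.......++#########.......++++#..........
308 +########......++#######+###.......+++++#.........
310 ########......+#########+#######+##++++++.........
312 ########.....+##########+###########+++++#........
314 #######+....+######
[... 1977 characters left out ...]
 114 140 159 159 120 124 152 153 153 150 112 109  59 103
324  99 110 217 118 149 152 153 154  64 122 160 142  80  65 154 153 154 148 105 148  63 110
328  95  88 164 107 149 156 154 153  64  65  65  66  64  62 149 153 151 150  97 129  77 107
332  90 170  96 244 151 155 154 154 146  64  67  67  69 144 155 153 153 152 143 119  83 102
336 170 172 173  88 247 250 249 249 243 168 154 149 153 151 155 151 154 244 119 119  97 100
340 157 171 165 106  95 182 248 248 249 248 250 249 248 238 166 177 178 118 121 109 101  97
344 163 175 164 178  93  97 114 143 249 250 247 244 246 234 152 108 111 121 151 160 164 162
348 168 175 172 168 163  89  91 109 117 124 120 123 114 117 115 159 161 145 112  99  98  96
```

Run:
```python
from h import *
np.set_printoptions(precision=4,suppress=True)
print("low end bottom on floor",plane("side",(311,327),.004),"far end top edge @.05,.06,.07",[plane("side",(307,283),z) for z in(.05,.06,.07)])
print("mark",plane("side",(310,326),.004))
o=r.get_obs();print(o["tool_pos"])
ci=r.camera_info("wrist");ci["world_from_camera"]=np.load("ci8.npy")
T=ci["world_from_camera"];K=ci["camera_matrix"]
for P in((.484,-.405,.004),(.484,-.33,.03),(.484,-.48,.03),(.409,-.405,.03),(.559,-.405,.03),(.475,-.34,.045)):
    q=K@(T[:3,:3].T@(np.array(P)-T[:3,3]));print(P,(q[:2]/q[2]).round())
g=cv2.cvtColor(cv2.imread("pics/w8.png"),6)
for y in range(96,330,8):print(y,*["%3d"%v for v in cv2.blur(g,(3,3))[y,190:450:8]])
```

```text
low end bottom on floor [ 0.4873 -0.4097  0.004 ] far end top edge @.05,.06,.07 [array([ 0.4754, -0.3245,  0.05  ]), array([ 0.4758, -0.3362,  0.06  ]), array([ 0.4762, -0.3479,  0.07  ])]
mark [ 0.4851 -0.4071  0.004 ]
[ 0.4813 -0.3841  0.2349]
(0.484, -0.405, 0.004) [314. 178.]
(0.484, -0.33, 0.03) [327. 111.]
(0.484, -0.48, 0.03) [302. 248.]
(0.409, -0.405, 0.03) [241. 172.]
(0.559, -0.405, 0.03) [384. 196.]
(0.475, -0.34, 0.045) [316. 122.]
96  86  83  85  84  77  70  82 101 134 126 129 130 125 131 148 153 162 156 151 156 157 153 158 148 141 159 169 111 134 137 137 147 125
104  90  78  82  79  82  76  82  80  93 115 129 123 122 128 139 156 157 160 145 157 157 149 157 160 138 164 164  65 141 133 139 147 125
112  92  77  84  78  83  81  80  82  82  81  79 122 124 146 134 187 158 149 129 172 162 155 154 162 151 167 166 109 139 131 140 145 124
120  89  79  83  76  82  83  74  81  80  81  81 126 100 126 131 200 176 127 113 120 156 163 160 148 156 166 159 125 143 128 141 131 136
128  89  80  83  82  83  83  78  78  80  81  99  84 101  98 185 195 184 147 206 134 115 192 162 144 171 171 
[... 2727 characters left out ...]
 146  20  19  46  72
296  73  23  21  22  88 118 124 129 131 130 123 157 159 154 104  99  93  79  46  43  43  42  59  82  91  87  81  85 143  20  20  21  73
304  67  21  20  20  76 121 133 126 130 127 149 152 155  86  99  89  43  42  43  43  44  43  42  42  50  74  80  85  83  20  20  20  29
312  22  21  21  21 119 125 128 122  75 137 147 148 121  86  71  43  42  45  46  48  47  49  47  47  44  42  78  87  82  20  20  21  21
320  20  22  21  20 132 134 132 118 204 131 155 161  96  88  44  47  47  48  77 106 112 107 110  94  59  45  46  86  79  33  21  20  20
328  22  21  21  79 128 138 128 125 117  99 163 153 100  45  45  94 109 131 132 123 103 102 116 132 132 122 107  48  63  76  20  20  19
```

The wrist and side pixels put the dish centre at (0.485,-0.406). The sleeve lies inside but leans on the +y rim, with its centre near y=-0.376. I'll regrip it and shift it 28 mm so it lies flat.

Call:
apply_moves --moves '[[[-0.002, 0, 0.04, 0, -0.3], [-0.002, 0, 0.085, 0, -0.3], [-0.002, 0, 0.13, 0, -0.3], [-0.002, 0, 0.17, 0, -0.3], [-0.002, 0, 0.195, 0, -0.3], [-0.002, 0, 0.205, 0, -0.3], [-0.002, 0, 0.205, 0, -0.3], [-0.002, 0, 0.205, 0, 1], [-0.002, 0, 0.205, 0, 1], [-0.002, 0, 0.205, 0, 1], [-0.002, 0, 0.205, 0, 1], [-0.002, 0, 0.205, 0, 1]]]' --grip_force 30

```text
t: 15.05
tool_pos: [0.4821, -0.3863, 0.0304]
eef_rot: [[-0.175, 0.985, 0.002], [0.985, 0.175, -0.002], [-0.002, 0.001, -1.0]]
force: [-0.3, -0.6, 3.9]
gripper_width: 0.41
gripper_force: 31.1
```

Call:
apply_moves --moves '[[[0, 0, -0.006, 0, 1], [-0.005, 0, -0.01, 0, 1], [-0.014, 0, -0.01, 0, 1], [-0.024, 0, -0.01, 0, 1], [-0.03, 0, -0.008, 0, 1], [-0.03, 0, -0.003, 0, 1], [-0.03, 0, -0.001, 0, 1], [-0.03, 0, -0.001, 0, 1]]]'

```text
t: 15.85
tool_pos: [0.4865, -0.4155, 0.0301]
eef_rot: [[-0.175, 0.985, -0.001], [0.985, 0.175, -0.001], [-0.0, -0.001, -1.0]]
force: [-0.7, -0.9, -0.4]
gripper_width: 0.405
gripper_force: 29.9
```

Call:
apply_moves --moves '[[[-0.03, 0, -0.001, 0, 0.1], [-0.03, 0, -0.001, 0, -0.1], [-0.03, 0, -0.001, 0, -0.3], [-0.03, 0, -0.001, 0, -0.3], [-0.03, 0, -0.001, 0, -0.3], [-0.03, 0, -0.03, 0, -0.3], [-0.03, 0, -0.07, 0, -0.4], [-0.03, 0, -0.12, 0, -1], [-0.03, 0, -0.15, 0, -1], [-0.03, 0, -0.15, 0, -1]]]'

```text
t: 16.85
tool_pos: [0.4953, -0.4452, 0.1859]
eef_rot: [[-0.176, 0.984, 0.008], [0.984, 0.176, -0.005], [-0.007, 0.007, -1.0]]
force: [1.2, 0.9, 0.0]
gripper_width: 1.001
gripper_force: 0.0
```

Run:
```python
from h import *
np.set_printoptions(precision=4,suppress=True)
d=r.capture("side");cv2.imwrite("pics/d9.png",d[:,:,::-1])
b=cv2.imread("pics/side0.png")[:,:,::-1].astype(int);D=np.abs(d.astype(int)-b).max(2)
g=cv2.cvtColor(d,7);print(r.get_obs()["t"])
for y in range(278,348,3):print(y,*["%3d"%v for v in g[y,276:348:3]])
# recheck far sleeve
print(steel(d,(307,236,323,275)),steel(r.capture("scene"),(339,192,353,224)))
```

```text
16.9
278 250 247 168 165 168 177 165 159  97 197 193 200 206 208 207 205 212 206 201 211 191 208 213  96
281 250 249 203 167 178 177 155 160 123 194 203 205 206 203 203 206 208 204 199 214 186 209 213  99
284 226 226 241 164 166 164 161 155 165 194 204 197 204 202 198 203 204 209 202 214 188 197 211 104
287 194 245 241 165 170 161 165 168 207 190 209 199 198 192 202 201 202 208 202 216 192 211 205 120
290 254 251 254 166 176 158 167 168 206 195 211 196 197 191 199 193 204 190 197 217 192 204 212 127
293 205 221 130 169 174 155 168 178 223 255 245 232 236 251 253 217 209 213 193 197 186 215 213 155
296 166 154 167 174 168 202 217 193 199 205 228 229 214 213 210 213 221 249 202 195 182 210 217 186
299 172 168 172 203 217 188 192 199 201 241 249 247 232 216 211 215 211 212 202 251 182 216 213 203
302 165 180 210 182 189 192 196 199 187 239 249 249 242 190 216 213 210 211 206 204 209 219 215 207
305 157 221 176 180 188 193 200 203 164 232 249 248 246 208 240 220 212 211 208 201 196 228 220 215
308 169 193 176 184 188 195 233 250 185 222 248 250 247 230 249 252 252 226 207 201 198 187 247
[... 752 characters left out ...]
 130 154 151 142 149 152 159 149 155 148 108 131 116
335  98  90 139 155 156 158 155 154 157 155 139 151 143 149 152 154 155 155 152 154 128 124 126 121
338  94  97  98 133 151 158 156 155 156 153 156 156 158 155 149 157 156 158 151 152 107 123 121 118
341  96  95 100 102 116 150 148 155 158 153 158 156 157 158 152 157 153 151 131 108 122 128 120 112
344  92  98 104  92 101 116 121 136 160 156 147 145 147 149 157 143 132 118 115 114 119 146 157 162
347  96  99  98  98  93  92  90 119 122 127 127 122 121 124 123 124 119 119 156 164 165 163 139 118
(array([309, 241,  13,  30]), np.int32(335), array([314.4567, 255.6149])) (array([341, 196,  10,  25]), np.int32(196), array([345.4643, 207.5408]))
```

Call:
apply_moves --moves '[[[0.02, 0.003, -0.01, 0, -1], [0.065, 0.011, -0.02, 0, -1], [0.11, 0.018, -0.02, 0, -1], [0.155, 0.025, -0.01, 0, -1], [0.2, 0.033, 0.01, 0, -1], [0.235, 0.038, 0.025, 0, -1], [0.242, 0.039, 0.031, 0, -1], [0.242, 0.039, 0.031, 0, -1], [0.242, 0.039, 0.031, 0, -1]]]'

```text
t: 17.85
tool_pos: [0.4875, -0.2008, 0.1487]
eef_rot: [[-0.174, 0.985, -0.002], [0.985, 0.174, -0.001], [-0.0, -0.002, -1.0]]
force: [0.0, -0.3, 0.0]
gripper_width: 1.003
gripper_force: 0.0
```

Run:
```python
from h import *
np.set_printoptions(precision=4,suppress=True)
o=r.get_obs();print(o["t"],o["tool_pos"])
ci=r.camera_info("wrist");im=r.capture("wrist");cv2.imwrite("pics/w10.png",im[:,:,::-1])
T=ci["world_from_camera"];K=ci["camera_matrix"]
q=K@(T[:3,:3].T@(np.array((.488,-.199,.08))-T[:3,3]));print(q[:2]/q[2])
w2=cv2.cvtColor(cv2.imread("pics/w2.png"),cv2.COLOR_BGR2RGB)
for i in(w2,im):print(steel(i,(270,140,375,262)))
g=cv2.cvtColor(im,7)
for y in range(150,262,5):print(y,*["%3d"%v for v in g[y,272:372:4]])
```

```text
17.85 [ 0.4875 -0.2008  0.1487]
[321.2006 218.654 ]
(array([293, 165,  56,  81]), np.int32(3549), array([320.6453, 207.0285]))
(array([296, 170,  50,  77]), np.int32(2989), array([320.5427, 210.0127]))
150 129 130 123  43 159 163 165 153 147 164 162 171 152 165 172 162 168 164 166 167 168 168 156 159 162
155 129 127 122  41 163 162 161 152 154 167 165 169 154 168 168 164 165 160 166 164 171 157 153 159 147
160 131 129 119  47 164 156 162 148 157 161 155 157 160 167 166 166 162 156 163 163 174 148 103 152 148
165 131 127 118  74 167 159 162 137 162 156 153 153 156 170 162 162 163 161 100 100 101  92  95  92  90
170 130 126 113 129 163 160 159 141 164 155 152 127  98 125 165  99 104 104 105 105  97  96  92  89  94
175 130 121  79 160 164 155 151 140 160  89  86  85  83  83  77  75 105 102 103  96  94  93  84  87  92
180 131 118  39 159 160 154 146 152 106  84  87  85  84  81  79  74  73 100 103  97  91  93  83  92  96
185 130  79  41  98  96  94 154  96  84  87  87  86  84  79  78  73  74 105 101  92  92  91  86  99  97
190  74  69  52 103  97  98  92  99  87  87  87  87  79  79  79  7
[... 793 characters left out ...]
  97 138 131  76  78  79  78  77  78  74  80 141 111  92 104 101  94 103 101
235  45 101  95  94  95  95  97 118 135  99  77  79  78  76  78  74 141 142  94  95 107  97  96 101 103
240  44 104  94  95  98  96  97 101 112 135 138 136 102 120 142 138 141 102  93  98 102 100 101 102 105
245  52 103  94  95 101  95  99 103  99  97 103 133 142 138 108  97  99  97  93 104 100  97 102 104 106
250  70 101  94  98 102  95  96  99 100  99 102 102  96  98 104  96 102  92  94 105  97  97 106 104  97
255 102  99  92  98 100  93  96  97  99  96  97 100  97 101 101  94 101  94 102 122  95 101 105 103  93
260 106  97  92 103 101  96 100  97  97  97  94  98  97 102  97 100  98  95 102  99  98 103 104  98  88
```

This sleeve's blob is 50 px wide against 56 px for the first, a ratio of 32/36, so it is the thin one. Gripping it.

Call:
apply_moves --moves '[[[-0.002, 0, 0.035, 0, -1], [-0.002, 0, 0.07, 0, -1], [-0.002, 0, 0.09, 0, -1], [-0.002, 0, 0.097, 0, -1], [-0.002, 0, 0.097, 0, -1], [-0.002, 0, 0.097, 0, 1], [-0.002, 0, 0.097, 0, 1], [-0.002, 0, 0.097, 0, 1], [-0.002, 0, 0.097, 0, 1], [-0.002, 0, 0.097, 0, 1], [-0.002, 0, 0.097, 0, 1]]]' --grip_force 30

```text
t: 19.0
tool_pos: [0.4887, -0.2018, 0.0531]
eef_rot: [[-0.175, 0.985, 0.001], [0.985, 0.175, -0.001], [-0.001, 0.001, -1.0]]
force: [-0.9, -0.1, 6.0]
gripper_width: 0.364
gripper_force: 29.3
```

Call:
apply_moves --moves '[[[0, 0, -0.03, 0, 1], [0, 0, -0.075, 0, 1], [0, 0, -0.12, 0, 1], [0.025, 0.016, -0.155, 0, 1], [0.062, 0.039, -0.18, 0, 1], [0.1, 0.063, -0.195, 0, 1], [0.14, 0.088, -0.2, 0, 1], [0.18, 0.113, -0.2, 0, 1], [0.22, 0.138, -0.2, 0, 1], [0.26, 0.163, -0.2, 0, 1], [0.3, 0.188, -0.2, 0, 1], [0.325, 0.2035, -0.2, 0, 1]]]'

```text
t: 20.2
tool_pos: [0.6315, 0.159, 0.2518]
eef_rot: [[-0.179, 0.984, -0.001], [0.984, 0.179, 0.003], [0.003, -0.0, -1.0]]
force: [-0.1, -0.5, -2.2]
gripper_width: 0.363
gripper_force: 31.0
```

Call:
apply_moves --moves '[[[0, 0, 0, 0, 1], [0, 0, 0, 0, 1], [0, 0, 0.02, 0, 1], [0, 0, 0.04, 0, 1], [0, 0, 0.055, 0, 1], [0, 0, 0.055, 0, 1], [0, 0, 0.055, 0, 1]]]' --grip_force 25

```text
t: 20.9
tool_pos: [0.6319, 0.1532, 0.1974]
eef_rot: [[-0.174, 0.985, -0.0], [0.985, 0.174, -0.0], [-0.0, -0.0, -1.0]]
force: [0.5, -0.4, -2.0]
gripper_width: 0.362
gripper_force: 31.0
```

Call:
apply_moves --moves '[[[0, 0, 0.005, 0, 1], [0, 0, 0.009, 0, 1], [0.001, 0, 0.013, 0, 1], [0.003, 0, 0.017, 0, 1], [0.004, 0, 0.021, 0, 1], [0.006, 0, 0.025, 0, 1], [0.008, 0, 0.029, 0, 1], [0.01, 0, 0.033, 0, 1], [0.012, 0, 0.037, 0, 1], [0.013, 0, 0.041, 0, 1], [0.015, 0, 0.045, 0, 1], [0.015, 0, 0.045, 0, 1]]]' --grip_force 25

```text
t: 22.1
tool_pos: [0.6307, 0.1668, 0.1526]
eef_rot: [[-0.174, 0.985, 0.003], [0.985, 0.174, -0.003], [-0.003, 0.002, -1.0]]
force: [3.1, -4.3, 0.0]
gripper_width: 0.36
gripper_force: 33.5
```

Run:
```python
from h import *
a=r.capture("wrist");s=r.capture("scene");cv2.imwrite("pics/s11.png",s[:,:,::-1]);cv2.imwrite("pics/w11.png",a[:,:,::-1])
b=cv2.imread("pics/scene0.png")[:,:,::-1].astype(int)
D=np.abs(s.astype(int)-b).max(2);M=np.abs(cv2.imread("pics/m5.png").astype(int)[:300,300:])  # earlier view for comparison
g=cv2.cvtColor(s,7)
m5=cv2.cvtColor(cv2.imread("pics/m5.png"),6)[:300,300:]
p=cv2.resize(m5,(90,90),interpolation=cv2.INTER_AREA)
for y in range(192,226,2):print(y,*["%3d"%v for v in g[y,220:256:3]],' | ',*["%3d"%v for v in p[y-170,20:56:3]])
```

```text
192  49  50  52  49  53  46  47  53  50  44 119 123  |   49  52  46  48  43 133  52  53  49  50 120 124
194  46  49  47  52  49  59  50  53  49  56 123 120  |   50  51  44  42  50  49  49  54  50  42 126 120
196  50  50  32  40  53  50  50  55  52 110 123 123  |   51  57  37 125  56  70  52  55  46 105 123 124
198  49  59  32  33  53  46  56  53  47 112 121 121  |   47  50 164 159  45 108  52  56  55 106 122 120
200  48  49 111 157  47 117  54  51  53 123 122  99  |   70  48 116 155  74  55  55  56  49 125 120 107
202  45  46 124 148  47  53  54  51  60 123 112 255  |  127  63 172 141 108  57  55  51 113 122 110 244
204  62  71 155 148  62  60  63  39 120 114 198 123  |   83  57 143 137 187  51  55  60 116 112 198 143
206 132  52 157 140 122  50  51 118 203 191 201 148  |  128  75 205 192 169 115  53  99 197 191 217 151
208 128  94 194 201 121  65  58 108 183 179 135 255  |  124 105 113 154 148 130  51 110 183 180 145 237
210 123 107  59 143 110  83  53 199 255 199 179 138  |  125 108  37 142 150 141  56 100 239 201 184 138
212 118 112  33 150 121  98  52  87  99 134 235 243  |  124 126  75 148 148 145  54  92  99 141 226 239
214 116 170 166 255 103 115  46 121  91  88  96 149  |  110 217 155 238 147 144  68 138  95  88  98 147
216 116 226 160 136 140 143 130 131  90  93  92  91  |  116 217 171 134 158 132 148 137 113  92  93  90
218 117 140 137 141 144 127 146 134  98  89  94  91  |  118 136 138 141 143 137 150 140 126  87  92  93
220 134 142 103 101 143 144 144 140 155 123  82  85  |  136 142 108 100 144 143 145 143 134 125  88  88
222 143 145  70  74 133 145 144 140 167 168 169 148  |  136 147  74  71 127 145 141 144 164 171 168 148
224 120  52  74  75  63 145 143 139 169 157 164 210  |  116  59  73  75  61 142 145 144 169 157 161 211
```

Contact forces and the view match the first run, so releasing.

Call:
apply_moves --moves '[[[0.001, 0, 0.002, 0, 1], [0.002, 0, 0.003, 0, 1], [0.002, 0, 0.003, 0, 0], [0.002, 0, 0.003, 0, -0.3], [0.002, 0, 0.003, 0, -1], [0.002, 0, 0.003, 0, -1], [0.002, 0, 0.003, 0, -1], [0.002, 0, 0.003, 0, -1], [0.002, 0, 0.003, 0, -1], [0.002, 0, -0.02, 0, -1], [0.002, 0, -0.06, 0, -1], [0.002, 0, -0.1, 0, -1]]]'

```text
t: 23.4
tool_pos: [0.6283, 0.1706, 0.2529]
eef_rot: [[-0.175, 0.985, -0.002], [0.985, 0.175, -0.0], [-0.0, -0.002, -1.0]]
force: [1.0, 0.4, -0.4]
gripper_width: 1.0
gripper_force: 0.0
```

Run:
```python
from h import *
np.set_printoptions(precision=4,suppress=True)
o=r.get_obs();print(o["t"],o["tool_pos"],o["gripper_width"])
a=r.capture("wrist");d=r.capture("side");s=r.capture("scene")
for n,i in(("w12",a),("d12",d),("s12",s)):cv2.imwrite(f"pics/{n}.png",i[:,:,::-1])
b=cv2.imread("pics/scene0.png")[:,:,::-1].astype(int);D=np.abs(s.astype(int)-b).max(2)
print("scene diff");
for y in range(190,256,2):print(y,''.join('#' if v>60 else '+' if v>25 else '.' for v in D[y,212:300]))
b=cv2.imread("pics/side0.png")[:,:,::-1].astype(int);D=np.abs(d.astype(int)-b).max(2)
print("side diff");
for y in range(148,240,2):print(y,''.join('#' if v>60 else '+' if v>25 else '.' for v in D[y,335:405]))
```

```text
23.4 [0.6283 0.1706 0.2529] 1.0004151455329264
scene diff
190 ........................................................................................
192 ........................................................................................
194 ........................................................................................
196 ........................................................................................
198 ........................................................................................
200 ........................................................................................
202 ........................................................................................
204 ........................................................................................
206 ........................................................................................
208 ..............................##........................................................
210 .........+..................#+#+........................................................
212 .........##+...
[... 4786 characters left out ...]
.........................
222 #####++###########+...................................................
224 ######+############...................................................
226 ######+###########....................................................
228 ######+#########+.....................................................
230 ######+######.........................................................
232 #.....................................................................
234 ......................................................................
236 ......................................................................
238 ......................................................................
```

The trough above the bar is now empty. I'll look into the tray from above.

Call:
apply_moves --moves '[[[-0.03, 0, -0.03, 0, -1], [-0.065, 0.001, -0.05, 0, -1], [-0.095, 0.003, -0.05, 0, -1], [-0.102, 0.003, -0.05, 0, -1], [-0.102, 0.003, -0.05, 0, -1], [-0.102, 0.003, -0.05, 0, -1]]]'

```text
t: 24.15
tool_pos: [0.6487, 0.0725, 0.3012]
eef_rot: [[-0.177, 0.984, -0.002], [0.984, 0.177, 0.001], [0.002, -0.002, -1.0]]
force: [-0.0, 0.1, -0.1]
gripper_width: 0.999
gripper_force: 0.0
```

Run:
```python
from h import *
np.set_printoptions(precision=4,suppress=True)
o=r.get_obs();print(o["t"],o["tool_pos"])
ci=r.camera_info("wrist");a=r.capture("wrist");cv2.imwrite("pics/w13.png",a[:,:,::-1])
T=ci["world_from_camera"];K=ci["camera_matrix"]
def px(gx,gy,gz):
    w=np.array([.6437+gx*.177+gy*.984,.090-gx*.984+gy*.177,gz]);q=K@(T[:3,:3].T@(w-T[:3,3]));return q[:2]/q[2]
X=np.arange(-.06,.166,.004);Y=np.arange(-.064,.066,.004)
mp=np.array([[px(x,y,.03) for y in Y] for x in X],np.float32)
g=cv2.remap(cv2.blur(a,(3,3)),mp[...,0],mp[...,1],1);G=cv2.cvtColor(g,7)
print("rows gauge x (mm), cols gauge y -64..64; pixel corners",mp[0,0],mp[-1,-1])
for x,row in zip(X,G):print("%4d"%(x*1000),*["%3d"%v for v in row])
```

```text
24.15 [0.6487 0.0725 0.3012]
rows gauge x (mm), cols gauge y -64..64; pixel corners [261.1584  86.4457] [366.906  264.6622]
 -60  88 178 216 213 213 193 168 161 139 158 134 148 129 129 128 127 131 138 138 137 136 122 114 158 163 163 140 185 212 208 205 181 158
 -55  78 185 217 216 213  96  95  95  96  96  96 117 129 129 128 127 131 137 138 137 135  96  96 100 100 100 100 100 200 206 205 185 157
 -51  95 180 215 215 213  90 120 174 134  90  90 108 130 129 128 127 131 137 138 137 135  89  94  94 110 170 149  95 195 206 207 190 157
 -47 118 177 215 213 214 100 190 178 141  65  71  92 129 128 128 127 130 137 137 137 134  81  72  72 167 182 161  80 207 205 204 189 157
 -43 135 173 213 215 213 203 167 208 147 127 118 123 130 128 127 127 131 137 137 137 133 118 141 161 153 208 159 165 208 205 204 184 156
 -39 154 176 212 213 212 212 204 204 197 201 119 189 130 127 127 127 130 137 137 137 133 125 164 211 208 205 164 205 206 206 206 183 156
 -35 159 187 211 209 209 211 200 201 200 205 130 169 131 127 127 127 130 136 136 136 133 124 181 209 207 201 167 203 207 206 206 180 158
 -31 163 186 210 
[... 6132 characters left out ...]
 89 117 225 150
 148 141 143  97  83  93  96 101 102 102 102 102 102 102 101 101 101 101 101 101 101 101 100 100 100 100 100  99  99  98  89 113 224 155
 152 151 143  95  84  95  97 103 103 103 103 102 102 102 102 102 101 101 101 101 101 101 101 100 100 100 100 100 100  99  91 114 223 155
 156 149 144  90  86  98 102 105 104 104 104 104 104 104 103 103 103 103 102 103 103 102 102 102 101 101 101 101 101 100  92 115 225 152
 160 153 138 116 117 120 121 122 122 121 122 121 125 146 163 162 163 163 162 161 161 163 163 162 162 163 162 162 162 161 161 172 217 145
 164 154 145 131 128 130 132 132 132 132 132 133 166 182 182 179 178 176 176 175 175 173 174 174 174 174 173 170 170 170 168 177 217 145
```

The sleeve lies whole in the tray: its cylindrical shading spans gauge x≈30–112 mm and y≈-14–18 mm. Last check is the dish and the bystanders.

Run:
```python
from h import *
d=r.capture("side");s=r.capture("scene");A=cv2.imread("pics/d9.png")[:,:,::-1].astype(int);B=cv2.imread("pics/side0.png")[:,:,::-1].astype(int)
g=cv2.cvtColor(d,7)
for y in range(290,348,4):print(y,*["%3d"%v for v in g[y,272:352:4]])
D=np.abs(d.astype(int)-B).max(2)
for n,(x,y,w,h) in dict(wrench=(264,243,24,55),driver=(356,258,20,58),red1=(318,218,16,34),red2=(237,238,18,36),orange=(294,190,15,24),tape=(308,170,26,20),box=(341,166,12,20)).items(): print(n,(D[y:y+h,x:x+w]>60).mean().round(3))
f=r.get_obs();print(f["t"],f["force"])
```

```text
290 174 247 249 152 163 146 148 195 193 188 185 192 193 192 178 204 182 196 192 168
294 162 141 127 157 158 146 198 223 219 205 210 227 231 215 199 189 174 209 198 157
298 169 160 160 160 233 180 183 190 237 242 219 199 202 194 192 233 177 209 200 152
302 163 156 162 195 177 182 184 174 236 244 233 200 201 197 200 186 196 207 201 146
306 163 151 198 167 172 185 200 151 231 244 239 187 234 206 193 193 188 227 205 145
310 161 217 156 168 179 239 244 177 220 244 241 208 244 245 245 194 179 171 210 142
314 167 189 153 166 242 242 244 244 206 243 244 228 243 243 245 244 180 171 241 114
318 163 163 152 230 243 242 245 248 183 238 243 236 208 243 243 243 226 166 156  88
322 168 153 148 241 243 244 245 112 149 231 243 240 188 243 243 243 242 164 192  81
326 154 243 147 242 244 243 245 118  97 187 133 134 129 243 243 243 241 158 228  96
330 150 162 140 241 245 244 242 129 104 121 144 139 119 244 242 243 241 153 111 115
334 162 161 156 243 244 244 243 246 211 122 135 133 141 244 244 242 236 137 110 131
338 166 161  86 140 240 244 242 244 243 248 246 245 243 244 241 241 112 113 110 156
342 168 154 151  85 105 196 238 245 245 246 246 243 242 240 181 103 110 111 184 172
346 160 161 167 101  86  96 107 116 131 173 153 136 114 111 113 136 158 160 159 138
wrench 0.1
driver 0.0
red1 0.197
red2 0.114
orange 0.214
tape 0.0
box 0.0
24.3 [-0.0529887  -0.21339399  0.03374154]
```

```bash
python3 -c "
from rig import r
print(r.job_done())"
```

```text
the job is handed in; nothing more can be done
None
```

The 36 mm sleeve stopped at the bar and now lies in the parts dish, and the 32 mm one ran through into the catch tray; I handed the job in at about 24 s. No contact with the other things on the bench was seen, though the last image check could not tell small shifts from arm shadow at the wrench and the look-alikes.

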